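# Pin the blade gate of the chip cutter

## Task

Swing the chip cutter's blade gate shut until it meets its stop, then take the ball-lock pin with the two squeeze buttons from the white holder, find the clevis hole, and with the buttons held squeezed slide the pin down through clevis and gate until its shoulder sits on the top lug, then let go so that the buttons spring out and the balls lock. Work gently by feel: never press the pin against the cutter with more than 35 N. Leave the plain pin and the other kitchen things where they are.

Things in the scene. Friction and masses are not known exactly. Their poses are not given: they have to be found in the camera images.
- clevis_top (a point): Middle of the clevis block's slot, at the height of the top face of the upper lug (88 mm); z up, x and y the cutter's. The clevis block is clamped somewhere along the slot: its hole's centre lies up to 14 mm from this point along +y or -y, not measured and different each time, and on this line in x; find it by eye or by feel. The block does not shift under 50 N.
- frame: The chip cutter, fixed, place and yaw vary. Base 270 x 290 mm, 12 mm high; origin on the table below clevis_top. Clevis: two steel lugs 44 (x) x 68 (y) x 8 mm at heights 60-68 and 80-88 mm, a 13.5 mm through hole in the middle of each, joined on the +x side, open to -x; 48 mm free below. Gate hinge 180 mm from the origin along +y; a chute (top 72 mm) lies behind (+x of) the gate, which opens to -x.
- gate_eye (a point): Middle of the slot in the gate's eye, at its top face (79 mm high). The eye is 10 mm thick, at heights 69-79 mm, its slot 14 mm wide (x) and 46 mm long (along the gate), and goes between the two lugs. 180 mm from the hinge axis, on the line from it through the handle.
- gate (a joint): Angle of the blade gate (rad): 0 when the eye's slot is exactly in line with the clevis hole, positive open (to the cutter's -x). It stays where left (friction about 0.12 N m). Its stop is at -0.010, where the eye is 1.8 mm past the line; the pin's tapered nose draws it back. Starts 0.4 to 0.9.
- gate_handle (a point): Mid-height of the gate's upright round black handle, 16 mm in diameter, which stands 44 mm above the gate bar (bar top at 79 mm, handle from 79 to 123 mm, this point at 102 mm). It moves with the gate and is 80 mm from the hinge axis.
- gate_hinge (a point): Point on the gate's upright hinge axis at the height of gate_handle (102 mm).
- pin_grip (a point): Centre of the ball-lock pin's grip, on its axis. The grip is a black block with a steel button on its +x and -x faces (this point's x): 36 mm across the buttons when out, 28 mm squeezed; each button 14 mm wide (y) and 24 mm tall, 12 mm above and below this point. The block ends 15 mm above it. The shoulder's underside (26 mm flange) is 29 mm below. Starts upright in a hole of the holder.
- pin_tip (a point): End of the pin's nose, on its axis, 45 mm below the underside of the shoulder. The shaft is 12 mm thick; its last 5 mm taper to 9.6 mm. The pin weighs about 0.1 kg.
- pin_button (a joint): How far the buttons are pressed (m): 0 out, 0.004 fully squeezed (both move together; 3 N to start, 9 N for full travel). The two locking balls, 32 mm below the shoulder on the grip's x line, stand 2.5 mm out of the shaft at 0 and are inside it above 0.0037; otherwise they do not pass the holes. With the shoulder on the top lug they clear the lower lug by 1.5 mm.
- pin: The ball-lock pin; origin at the centre of the underside of its shoulder, z up along the shaft.
- holder: White block 60 x 150 x 55 mm, fixed; origin at the centre of its underside. The pins stand with their shoulders on its top (55 mm high) in two 19 mm square holes, 50 mm deep, 45 mm either side along its y; one holds the ball-lock pin, the other the plain pin (which is which varies).
- plain_pin: Plain steel pin with a low round head (28 mm flange, head 19 mm high, no buttons), not wanted; origin at the underside of its flange. Leave in the holder.
- shaker: Glass shaker, 40 mm in diameter, 75 mm high, origin at its underside. Bystander.
- sauce: Amber sauce bottle, 60 mm in diameter, 170 mm high, origin at its underside. Bystander.
- cup: Black cup, 72 mm in diameter, 80 mm high, origin at its underside. Bystander.

How it is judged:
By the outcome, as a careful person would: the job done as asked, in the order asked, and still so for the second after the job is handed in, with the robot touching nothing.
It also fails if it takes over 72 s, if anything falls off the work surface, if the arm or the gripper's body presses on something with over 40 N, if the wrist force passes 120 N, or if a joint passes its speed limit or range.

## Robot

A 7-joint arm with a two-finger parallel gripper is mounted at the origin on the work surface. World frame = base frame: x ahead of the robot, y to its left, z up, the work surface at z = 0. Lengths are in m, angles in degrees, forces in N, time in s.
With the tool pointing down it reaches from about 0.425 to 0.925 m from the base axis. Payload 6.8 kg.
Tool frame: the origin (TCP) lies where the fingers leave the gripper's body, on its centre line; the fingertips stand 73 mm ahead of it and the grasp point (between the pads) lies 54 mm ahead of it; z points along the fingers, y is the direction in which the jaws open and shut (so a half turn about z gives the same grasp; the last joint's range is limited). The gripper opens to 85 mm and grips with 20 to 120 N. Pads are 22 mm wide; open, the fingers measure 114 mm over their backs; the gripper's body (76 mm by 85 mm) begins 54 mm behind the grasp point. The pads swing forward as they close: fully open they stand 13 mm farther back than shut.
Start: joints at [-81.194, 27.33, 1.283, 89.118, -0.659, 63.558, -4.761], TCP at [0.175, 0.652, 0.304] pointing down, gripper open.
Joint ranges: [-169.35, 169.35], [-19.33, 120.38], [-80.79, 83.38], [13.8, 139.57], [-78.32, 258.32], [9.67, 109.79], [-169.56, 169.56]. Speed limits (degrees/s): [136.94, 136.94, 180, 180, 180, 180, 180].

## Interface

Orientations are given as [roll, pitch, yaw] about the fixed x, y, z axes, in that order (R = Rz(yaw) Ry(pitch) Rx(roll)).
In Python, from station import arm gives the robot as it stands.
- The arm moves only by the tool jog_arm, never from a script. Its argument "increments" is a list of rows, each a list of 7 numbers: the shift along the tool's x, y, z in mm, then the turn, a rotation vector about the tool's x, y, z in degrees, then the closure, from -1 (fully open) to 1 (shut). A call has 1 to 20 rows; each row shifts and turns the commanded pose from where the row before left it, along the tool's axes as they then stand; what a row does not reach is not made up. A row lasts 1/12 s, in which the tool goes at most 41.7 mm and 7.16 degrees, less where a joint would pass 70% of its speed; a pose out of reach is approached as far as the arm can. A call is refused whole if a number of a shift passes 41.7 or a number of a turn 7.16, either way. A call with a gripper value outside its range is refused whole. The fingers move at their own pace and stop on an object; "newtons" is the grip in N (left out, the last holds). Time passes only in rows, so rows that do not move let the fingers close. It gives the time, the measured TCP pose, the force and the opening at its end, in the units of the state.
- arm.observe(): the state, without advancing time (a new reading comes with each control period).
- arm.grab_frame(name): name is "side" or "top"; returns a dict with "frame" (480x640x3 uint8, red, green, blue), "range_z" (480x640 float32, m along the optical axis (not along the pixel's ray), 0 where there is no reading), "camera_matrix" (3x3 intrinsics, pixels), "extrinsics" (4x4, takes a point from world to camera coordinates). Camera axes: x right, y down, z forward; pixel columns grow to the right and rows downward; lengths in m; the calibration is good to about 2 mm. A picture is of the moment at which its call begins.
- arm.finish_job(): hands the job in, once; it reports no verdict.
The state is a dict: "time_s": time; "joint_pos": joint angles; "joint_vel": joint speeds; "effort": joint torques, N m; "tool_pos": TCP position; "orientation": TCP orientation; "wrist_force": force on the tool from outside, world axes, zero at the start; "moment": the same for the moment, N m; "gripper_width": opening from 0.0 (shut) to 1.0 (fully open).
Only numpy, scipy, OpenCV 4.12 (cv2) and the standard library are available. Lean on these libraries where they do the work, as an engineer would, in place of code of your own. Each camera call takes 0.05 s, during which the arm holds its last target. There are 200 camera calls.

## Working session

There is one attempt and no reset: what is moved stays moved. The work goes in short steps, Python scripts to look and compute and a tool call to move; the robot and the scene stay as the last step left them, time stands still between calls to the robot, and variables do not carry over. Pictures are saved under pics/ and viewed, about 8 in all and at most 12, crops included, and the job is handed in when it is done.

Besides the shell and the picture viewer there is one more tool, called after ">>>" as name(argument=value, ...), one argument or row to a line, values as JSON. jog_arm: Moves the arm, as the interface text tells. Its arguments: {"type":"object","properties":{"increments":{"type":"array"},"newtons":{"type":"number"}},"required":["increments"]}

```bash
mkdir -p pics; ls
python3 - <<'E'
from station import arm
import cv2,numpy as np
s=arm.observe();print(s)
for n in("top","side"):
    f=arm.grab_frame(n);np.savez(f"pics/{n}0.npz",**f);cv2.imwrite(f"pics/{n}0.png",f["frame"][:,:,::-1]);print(n,f["camera_matrix"],f["extrinsics"].round(4))
E
```

```text
pics
{'time_s': 0.0, 'joint_pos': array([-81.19637057,  27.37557142,   1.28041498,  89.17730943,
        -0.65961566,  63.55562667,  -4.76128719]), 'joint_vel': array([-0.01417112,  0.00658343, -0.03828872,  0.06998225, -0.04603153,
       -0.01812711, -0.00213506]), 'effort': array([ 8.13837451e-04, -5.96456552e+01,  1.60863899e+00, -2.81192833e+01,
        1.25674755e-02,  9.46954242e-03, -6.10710330e-06]), 'tool_pos': array([0.1745627 , 0.65157914, 0.30293573]), 'orientation': array([-1.79899082e+02,  7.04819264e-03,  1.65003229e+02]), 'wrist_force': array([-0.01011616,  0.06332941, -0.18955345]), 'moment': array([ 0.01727069,  0.01105934, -0.02241882]), 'gripper_width': 1.0022112084374577}
top [[494.51043057   0.         311.82574117]
 [  0.         494.51043057 229.83929374]
 [  0.           0.           1.        ]] [[-0.0139 -0.9996  0.0255  0.0226]
 [-0.9898  0.0102 -0.1422  0.5646]
 [ 0.1419 -0.0272 -0.9895  1.0564]
 [ 0.      0.      0.      1.    ]]
side [[477.6940752    0.         313.74902826]
 [  0.         477.6940752  245.05674781]
 [  0.           0.           1.        ]] [[ 0.8309 -0.5562  0.0162 -0.4254]
 [-0.3091 -0.4856 -0.8177  0.2753]
 [ 0.4627  0.6744 -0.5755  0.8447]
 [ 0.      0.      0.      1.    ]]
```

View pics/top0.png

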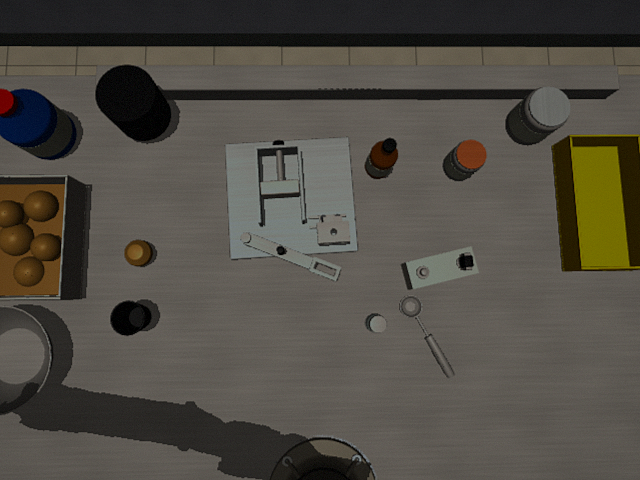

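View pics/side0.png

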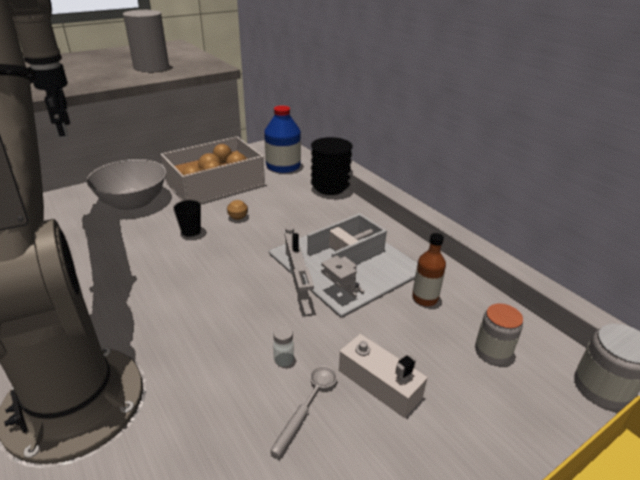

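Top view: gate hinge near (247,239), handle (281,250), eye (325,268), clevis block (333,229), ball-lock pin (466,261), plain pin (422,271). Next I'll zoom in and measure.

```bash
cat > h.py <<'E'
import numpy as np,cv2
def load(n): return dict(np.load(f"pics/{n}.npz"))
def ray(f,u,v,z):
    K,E=f["camera_matrix"],f["extrinsics"];R,t=E[:3,:3],E[:3,3]
    d=R.T@np.linalg.inv(K)@[u,v,1];c=-R.T@t
    return c+d*(z-c[2])/d[2]
def proj(f,p):
    q=f["extrinsics"][:3,:3]@p+f["extrinsics"][:3,3];q=f["camera_matrix"]@q;return q[:2]/q[2]
def cloud(f):
    K,E=f["camera_matrix"],f["extrinsics"];Z=f["range_z"];v,u=np.mgrid[:480,:640]
    P=np.stack([(u-K[0,2])/K[0,0]*Z,(v-K[1,2])/K[1,1]*Z,Z],-1)
    return (P-E[:3,3])@E[:3,:3]
E
python3 - <<'E'
from h import *
f=load("top0");im=f["frame"][:,:,::-1]
a=cv2.resize(im[205:290,225:360],None,fx=5.9,fy=5.9,interpolation=cv2.INTER_CUBIC)
cv2.imwrite("pics/cut.png",cv2.convertScaleAbs(a,alpha=1.2))
b=cv2.resize(im[235:300,390:490],None,fx=6,fy=6,interpolation=cv2.INTER_CUBIC)
cv2.imwrite("pics/hold.png",cv2.convertScaleAbs(b,alpha=1.5))
P=cloud(f)
for n,u,v in[("hinge",247,239),("handle",281,250),("eye",325,268),("clev",333,229),("pin",466,261),("plain",422,271),("hold",445,268),("shaker",376,323),("cup",130,317),("sauce",389,146)]:
    print(n,P[v,u].round(4))
E
```

```text
hinge [0.5397 0.1538 0.0892]
handle [0.5123 0.0814 0.1215]
eye [ 0.4824 -0.014   0.0023]
clev [ 0.5618 -0.0291  0.0702]
pin [ 0.4872 -0.305   0.0981]
plain [ 0.4687 -0.2168  0.0759]
hold [ 0.4758 -0.273   0.054 ]
shaker [ 0.3612 -0.1148  0.0769]
cup [0.3793 0.419  0.0076]
sauce [ 0.7145 -0.138   0.1706]
```

View pics/cut.png

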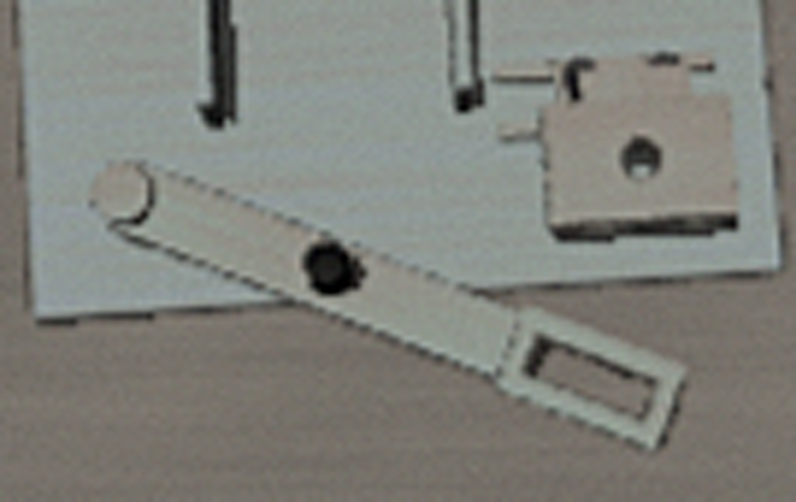

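View pics/hold.png

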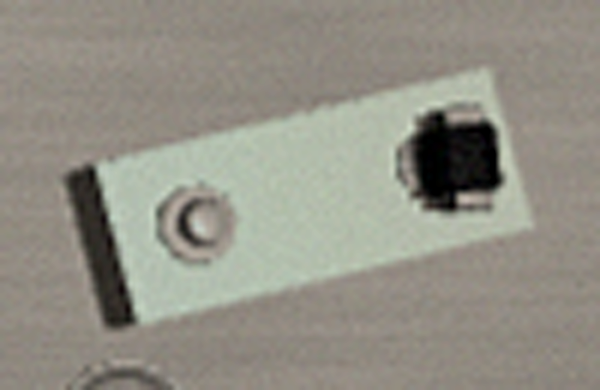

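Run:
```python
from h import *
f=load("top0");P=cloud(f)
def rect(m,z,name):
    m=m.astype(np.uint8);n,l,st,_=cv2.connectedComponentsWithStats(m);k=1+st[1:,4].argmax()
    c=max(cv2.findContours((l==k).astype(np.uint8),0,1)[0],key=cv2.contourArea)[:,0]
    W=np.array([ray(f,u,v,z)[:2] for u,v in c],np.float32)
    r=cv2.minAreaRect(W*1000);print(name,st[k,4],[np.round(x,1) for x in r]);return r
def near(x,y,r):return np.hypot(P[...,0]-x,P[...,1]-y)<r
Z=P[...,2]
rect((Z>.083)&(Z<.095)&near(.56,-.03,.06),.088,"lug")
rect((Z>.08)&near(.487,-.305,.04),.099,"grip")
rect((Z>.045)&(Z<.063)&near(.476,-.26,.1),.055,"holder")
rect((Z>.006)&(Z<.03)&near(.62,.06,.3)&(P[...,0]>.44),.012,"base")
rect((Z>.072)&(Z<.087)&near(.5,.05,.15)&(P[...,0]<.545),.079,"gate")
rect((Z>.1)&near(.51,.08,.04),.123,"handle")
rect((Z>.083)&near(.54,.153,.03),.089,"hinge")
def cr(x,y,s,u0,v0):return (x+.5)/s-.5+u0,(y+.5)/s-.5+v0
C=lambda x,y:cr(x,y,5.9,225,205);H=lambda x,y:cr(x,y,6,390,235)
print("hole",ray(f,*C(641,157),.088)*1000)
print("hinge",ray(f,*C(123,190),.089)*1000,"handle",ray(f,*C(326,263),.123)*1000)
sl=np.mean([C(545,335),C(522,375),C(655,382),C(637,418)],0);print("slot",ray(f,*sl,.079)*1000)
a,b=ray(f,*C(38,320),.012),ray(f,*C(780,268),.012);d=a-b;print("base near edge",a*1000,b*1000,np.hypot(*d[:2]),"yaw",np.degrees(np.arctan2(-d[0],d[1])))
for n,x,y in[("b+",465,113),("b-",475,200)]:print(n,ray(f,*H(x,y),.096)*1000)
g=f["frame"].astype(int).sum(2);m=(g<70);m[:, :440]=0;m[:,490:]=0;m[:245]=0;m[280:]=0
rect(m,.099,"black")
```

```text
lug 740 [array([560.4, -27.1]), array([56.5, 68.1]), np.float64(3.0)]
grip 176 [array([ 488.2, -305. ]), array([25.5, 35.7]), np.float64(89.3)]
holder 1647 [array([ 478.2, -264.3]), array([ 59.7, 152.5]), np.float64(13.0)]
base 10336 [array([647.1,  63.9]), array([269.5, 289.1]), np.float64(3.1)]
gate 1058 [array([505.4,  60.9]), array([211.7,  32.3]), np.float64(67.5)]
handle 53 [array([513.2,  84.3]), array([14.2, 14.3]), np.float64(89.7)]
hinge 88 [array([544. , 158.1]), array([21. , 20.6]), np.float64(26.5)]
hole [554.5559244  -28.27057021  88.        ]
hinge [544.43803087 157.1730149   89.        ] handle [513.89689043  83.65421069 123.        ]
slot [476.18510411  -8.90764414  79.        ]
base near edge [504.92099202 197.47123978  12.        ] [521.59343476 -86.29211484  12.        ] 0.2842527251810867 yaw 3.3625330192040366
b+ [ 503.27374219 -308.97935823   96.        ]
b- [ 472.74407917 -310.70489473   96.        ]
black 154 [array([ 485.9, -303.6]), array([27.4, 31.5]), np.float64(86.8)]
```

Measured values agree with the given sizes: base 269.5×289, holder 60×152, hinge to handle 79.8 mm. Results:
- Cutter yaw is 3.1° and the gate angle is about 0.45 rad.
- The hinge is at (544,157.5) and the hole at about (554.3,-28.3).
- The grip is at about (488,-308).

First I'll turn the tool and carry it to the gate.

>>> jog_arm(
  increments=[
    [0,0,0,0,0,6.8,1],
    [0,0,0,0,0,6.8,1],
    [0,0,0,0,0,6.8,1],
    [0,0,0,0,0,6.8,1],
    [0,0,0,0,0,6.8,1],
    [0,0,0,0,0,6.8,1],
    [0,0,0,0,0,6.8,1],
    [0,0,0,0,0,6.8,1],
    [0,0,0,0,0,6.8,1],
    [0,0,0,0,0,6.8,1],
    [0,0,0,0,0,6.8,1],
    [0,0,0,0,0,0,1],
  ],
  newtons=40,
)

```text
time_s: 1.1
tool_pos: [0.1744, 0.6518, 0.3033]
orientation: [180.0, 0.1, 90.0]
wrist_force: [0.2, 0.3, -0.3]
gripper_width: -0.0
```

>>> jog_arm(
  increments=[
    [-38,19,0,0,0,0,1],
    [-38,20,0,0,0,0,1],
    [-38,20,0,0,0,0,1],
    [-38,20,0,0,0,0,1],
    [-38,20,0,0,0,0,1],
    [-38,20,0,0,0,0,1],
    [-38,20,0,0,0,0,1],
    [-38,20,0,0,0,0,1],
    [-38,20,0,0,0,0,1],
    [-38,20,0,0,0,0,1],
    [-38,20,0,0,0,0,1],
    [-38,20,0,0,0,0,1],
    [-38,20,0,0,0,0,1],
    [-38,20,0,0,0,0,1],
    [-38,20,0,0,0,0,1],
    [0,0,0,0,0,0,1],
    [0,0,0,0,0,0,1],
  ],
)

```text
time_s: 2.52
tool_pos: [0.4676, 0.097, 0.304]
orientation: [180.0, 0.0, 90.1]
wrist_force: [0.1, 1.2, -0.1]
gripper_width: -0.002
```

>>> jog_arm(
  increments=[
    [-15,0,35,0,0,0,1],
    [0,0,35,0,0,0,1],
    [0,0,35,0,0,0,1],
    [0,0,35,0,0,0,1],
    [0,0,0,0,0,0,1],
    [0,0,0,0,0,0,1],
  ],
)

```text
time_s: 3.02
tool_pos: [0.4657, 0.0852, 0.163]
orientation: [-179.8, 0.1, 90.4]
wrist_force: [0.3, 0.2, 0.0]
gripper_width: -0.004
```

>>> jog_arm(
  increments=[
    [0,8,0,0,0,0,1],
    [0,8,0,0,0,0,1],
    [0,5,0,0,0,0,1],
    [0,5,0,0,0,0,1],
    [-1,5,0,0,0,0,1],
    [-1,5,0,0,0,0,1],
    [-1,5,0,0,0,0,1],
    [-1,5,0,0,0,0,1],
    [0,3,0,0,0,0,1],
    [0,0,0,0,0,0,1],
  ],
)

```text
time_s: 3.85
tool_pos: [0.5172, 0.0808, 0.164]
orientation: [179.9, -0.0, 90.2]
wrist_force: [-0.7, 0.7, 0.2]
gripper_width: -0.002
```

>>> jog_arm(
  increments=[
    [0,3,0,0,0,0,1],
    [0,3,0,0,0,0,1],
    [0,2,0,0,0,0,1],
    [0,0,0,0,0,0,1],
  ],
)

```text
time_s: 4.18
tool_pos: [0.5246, 0.0809, 0.1639]
orientation: [180.0, -0.0, 90.2]
wrist_force: [-1.4, -0.3, -0.5]
gripper_width: -0.002
```

>>> jog_arm(
  increments=[
    [0,1.5,0,0,0,0,1],
    [0,1.5,0,0,0,0,1],
    [0,0,0,0,0,0,1],
  ],
)

```text
time_s: 4.43
tool_pos: [0.5273, 0.0808, 0.1639]
orientation: [180.0, -0.0, 90.2]
wrist_force: [-0.8, -0.6, 0.5]
gripper_width: -0.001
```

>>> jog_arm(
  increments=[
    [0,1,0,0,0,0,1],
    [0,1,0,0,0,0,1],
    [0,0,0,0,0,0,1],
  ],
)

```text
time_s: 4.68
tool_pos: [0.528, 0.0808, 0.1638]
orientation: [-179.8, -0.0, 90.2]
wrist_force: [-5.8, -0.6, 4.7]
gripper_width: 0.003
```

>>> jog_arm(
  increments=[
    [0,1,0,0,0,0,1],
    [0,0,0,0,0,0,1],
  ],
)

```text
time_s: 4.85
tool_pos: [0.5282, 0.0808, 0.1636]
orientation: [-179.7, -0.0, 90.2]
wrist_force: [-7.9, -1.2, 7.1]
gripper_width: -0.0
```

>>> jog_arm(
  increments=[
    [0,-8,0,0,0,0,1],
    [0,-20,0,0,0,0,1],
    [0,0,-30,0,0,0,1],
    [0,0,-30,0,0,0,-1],
    [0,0,0,0,0,0,-1],
  ],
)

```text
time_s: 5.27
tool_pos: [0.5047, 0.0809, 0.2284]
orientation: [179.5, -0.2, 90.2]
wrist_force: [0.4, 0.6, 0.3]
gripper_width: 0.273
```

>>> jog_arm(
  increments=[
    [-39,-1,0,0,0,0,-1],
    [-39,-1,0,0,0,0,-1],
    [-39,-1,0,0,0,0,-1],
    [-39,-1,0,0,0,0,-1],
    [-39,-1,0,0,0,0,-1],
    [-39,-1,0,0,0,0,-1],
    [-39,-1,0,0,0,0,-1],
    [-39,-1,0,0,0,0,-1],
    [-39,-1,0,0,0,0,-1],
    [-39,-1,0,0,0,0,-1],
    [0,0,0,0,0,0,-1],
    [0,0,0,0,0,0,-1],
  ],
)

```text
time_s: 6.27
tool_pos: [0.4925, -0.3125, 0.224]
orientation: [179.9, 0.1, 89.9]
wrist_force: [-0.2, 0.1, -1.4]
gripper_width: 0.999
```

Run:
```python
from station import arm
from h import *
print({k:arm.observe()[k] for k in("time_s","tool_pos","orientation")})
f=load("side0");f0=f["frame"]
# compare prediction in side view at start, and now (closed)
n=arm.grab_frame("side");np.savez("pics/side1.npz",**n)
t=arm.grab_frame("top");np.savez("pics/top1.npz",**t)
a=n["frame"][215:325,255:425,::-1];b=f0[325:415,330:440,::-1]
A=cv2.resize(a,None,fx=4.6,fy=4.6,interpolation=2)
for nm,p in(("hole",[.5543,-.0283,.088]),("clevtop",[.5539,-.0221,.088])):
    u=(proj(n,p)-[255,215]+.5)*4.6-.5;print(nm,proj(n,p),u);cv2.drawMarker(A,tuple(int(x) for x in u),(0,0,255) if nm=="hole" else (255,0,0),0,14,1)
cv2.imwrite("pics/gate1.png",cv2.convertScaleAbs(A,alpha=1.3))
B=cv2.resize(b,None,fx=6,fy=6,interpolation=2)
for p in([.488,-.308,.099],[.488,-.308,.084],[.506,-.308,.096],[.47,-.308,.096]):
    u=(proj(f,p)-[330,325]+.5)*6-.5;print(u);cv2.drawMarker(B,tuple(int(x) for x in u),(0,0,255),0,12,1)
cv2.imwrite("pics/pin1.png",cv2.convertScaleAbs(B,alpha=1.3))
```

```text
{'time_s': 6.2667, 'tool_pos': array([ 0.49252554, -0.31247498,  0.2239717 ]), 'orientation': array([1.79942896e+02, 1.23440389e-01, 8.98926111e+01])}
hole [337.96346753 266.25560828] [383.43195062 237.5757981 ]
clevtop [336.12565115 264.84174182] [374.97799529 231.07201237]
[449.039559   209.69725232]
[442.41596264 245.58051104]
[494.70238581 190.30159692]
[399.72505897 244.12406462]
```

View pics/gate1.png

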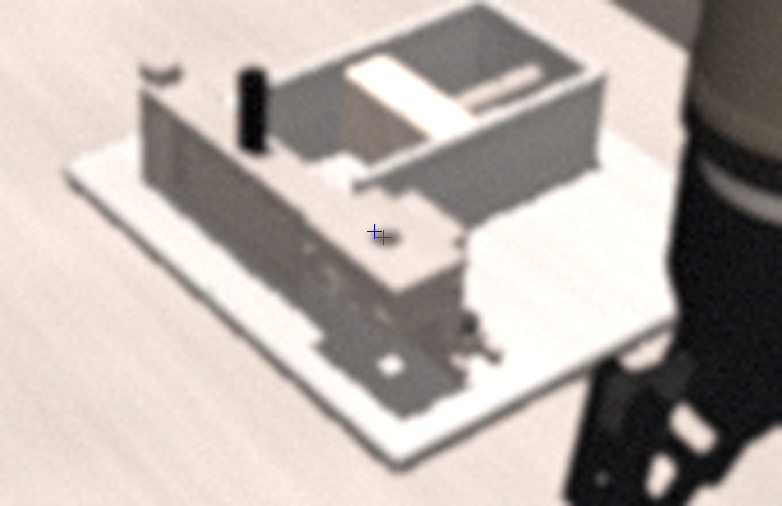

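View pics/pin1.png

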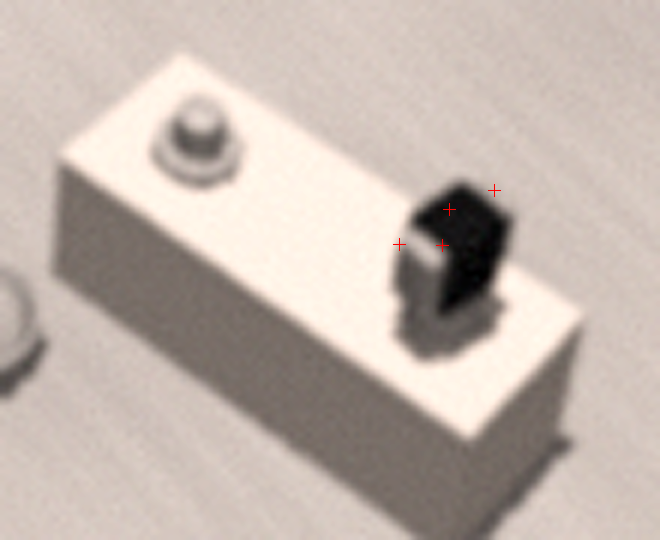

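Gate crop: the eye lies between the lugs, and the projected hole (383,237) falls within about 1 px of the seen hole at (388,238). Pin crop: the top face of the grip is centred near (461,217), about 2 px right of my guess.

Run:
```python
from h import *
s=load("side1");f=load("side0");t=load("top1")
c=lambda x,y,k,u,v:((x+.5)/k-.5+u,(y+.5)/k-.5+v)
print("hole side",ray(s,*c(388,238,4.6,255,215),.088)*1000)
print("grip side corners",[ray(f,*c(x,y,6,330,325),.099)[:2].round(4)*1000 for x,y in((412,220),(465,182),(512,212),(455,255),(461,217))])
t0=load("top0")
H=lambda x,y:((x+.5)/6-.5+390,(y+.5)/6-.5+235)
print("grip top corners",[ray(t0,*H(x,y),.099)[:2].round(4)*1000 for x,y in((440,118),(497,122),(501,190),(450,197))])
# handle top & dark hole in top1
print("closed handle",end=" ")
P=cloud(t);Z=P[...,2];m=((Z>.1)&(Z<.14)&(np.hypot(P[...,0]-.549,P[...,1]-.078)<.03));v,u=np.nonzero(m)
if len(u):print(ray(t,u.mean(),v.mean(),.123)*1000)
g=t["frame"].astype(int).sum(2)[222:242,322:346];g0=t["frame"].astype(int).sum(2)
v,u=np.mgrid[222:242,322:346];w=np.clip(np.median(g)-g-60,0,None)*(np.hypot(u-333.6,v-231.6)<6);print("hole top1",ray(t,(u*w).sum()/w.sum(),(v*w).sum()/w.sum(),.088)*1000)
```

```text
hole side [555.91677611 -29.71994679  88.        ]
grip side corners [array([ 476.7, -305.1]), array([ 498.8, -302.9]), array([ 502.3, -318.3]), array([ 478.2, -321. ]), array([ 489. , -311.8])]
grip top corners [array([ 501.3, -299. ]), array([ 499.7, -319. ]), array([ 475.9, -319. ]), array([ 473.7, -300.9])]
closed handle [547.9044576  78.3048734 123.       ]
hole top1 [555.59086743 -28.30445512  88.        ]
```

>>> jog_arm(
  increments=[
    [2,-4,30,0,0,0,-1],
    [0,0,30,0,0,0,-1],
    [0,0,27,0,0,0,-1],
    [0,0,0,0,0,0,-1],
    [0,0,0,0,0,0,-1],
  ],
)

```text
time_s: 6.78
tool_pos: [0.4893, -0.3054, 0.1362]
orientation: [-179.9, -0.1, 90.3]
wrist_force: [-0.3, -0.7, 0.2]
gripper_width: 0.998
```

>>> jog_arm(
  increments=[
    [0,0,0,0,0,0,1],
    [0,0,0,0,0,0,1],
    [0,0,0,0,0,0,1],
    [0,0,0,0,0,0,1],
    [0,0,0,0,0,0,1],
    [0,0,0,0,0,0,1],
    [0,0,0,0,0,0,1],
    [0,0,0,0,0,0,1],
  ],
  newtons=50,
)

```text
time_s: 7.45
tool_pos: [0.4903, -0.3077, 0.1386]
orientation: [179.8, 0.0, 90.2]
wrist_force: [-1.0, 1.8, 12.3]
gripper_width: 0.297
```

Run:
```python
from station import arm
from h import *
n=arm.grab_frame("side");np.savez("pics/side2.npz",**n);t=arm.grab_frame("top")
A=cv2.resize(n["frame"][315:425,325:445,::-1],None,fx=4.5,fy=4.5,interpolation=2)
cv2.imwrite("pics/g2.png",cv2.convertScaleAbs(A,alpha=1.8))
s=arm.observe();print(s["wrist_force"],s["tool_pos"],s["gripper_width"])
```

```text
[-1.98953751  2.03314541 11.56842829] [ 0.49023696 -0.30771514  0.13861926] 0.29472871225688324
```

View pics/g2.png

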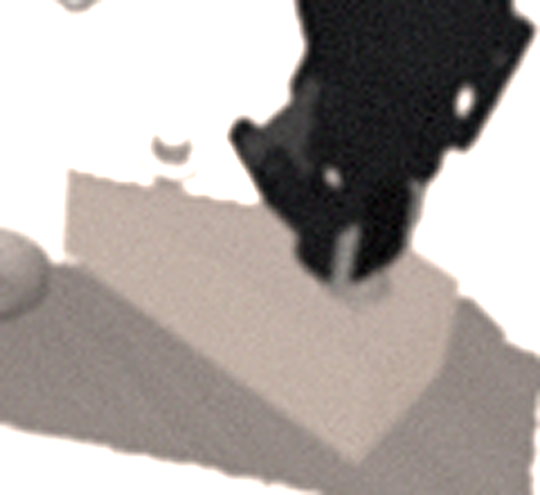

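The fingers hold the grip at the button height. The upward force comes from the pads swinging forward as they close. Next I'll lift it.

>>> jog_arm(
  increments=[
    [0,0,-4,0,0,0,1],
    [0,0,-10,0,0,0,1],
    [0,0,-20,0,0,0,1],
    [0,0,-30,0,0,0,1],
    [0,0,-30,0,0,0,1],
    [0,0,-13,0,0,0,1],
    [0,0,0,0,0,0,1],
    [0,0,0,0,0,0,1],
  ],
)

```text
time_s: 8.22
tool_pos: [0.4894, -0.3072, 0.2442]
orientation: [179.9, -0.0, 90.2]
wrist_force: [0.0, 0.1, -2.2]
gripper_width: 0.296
```

>>> jog_arm(
  increments=[
    [28,6,0,0,0,0,1],
    [28,6,0,0,0,0,1],
    [28,6,0,0,0,0,1],
    [28,6,0,0,0,0,1],
    [28,6,0,0,0,0,1],
    [28,6,0,0,0,0,1],
    [28,6,0,0,0,0,1],
    [28,6,0,0,0,0,1],
    [28,6,0,0,0,0,1],
    [28,6,0,0,0,0,1],
    [0,4,0,0,0,0,1],
    [0,0,0,0,0,0,1],
    [0,0,0,0,0,0,1],
  ],
)

```text
time_s: 9.3
tool_pos: [0.5516, -0.0275, 0.2426]
orientation: [-179.9, 0.1, 90.2]
wrist_force: [-0.0, -0.0, -1.0]
gripper_width: 0.294
```

Run:
```python
from station import arm
from h import *
s=arm.observe();print(s["wrist_force"],s["tool_pos"],s["orientation"],s["gripper_width"])
n=arm.grab_frame("side");np.savez("pics/side3.npz",**n);t=arm.grab_frame("top");np.savez("pics/top3.npz",**t)
u,v=proj(n,s["tool_pos"]-[0,0,.128]);print("pred tip",u,v)
u0,v0=int(u)-70,int(v)-85;print(u0,v0)
A=cv2.resize(n["frame"][v0:v0+130,u0:u0+150,::-1],None,fx=4.5,fy=4.5,interpolation=2)
cv2.drawMarker(A,(int((u-u0+.5)*4.5),int((v-v0+.5)*4.5)),(0,0,255),0,14,1)
cv2.imwrite("pics/g3.png",cv2.convertScaleAbs(A,alpha=1.5))
```

```text
[-0.03955466 -0.03078689 -1.02187249] [ 0.55155122 -0.02754415  0.24255479] [-1.79853767e+02  5.83763654e-02  9.02022326e+01] 0.29357041922280963
pred tip 337.27677204846896 256.60264183347795
267 171
```

View pics/g3.png

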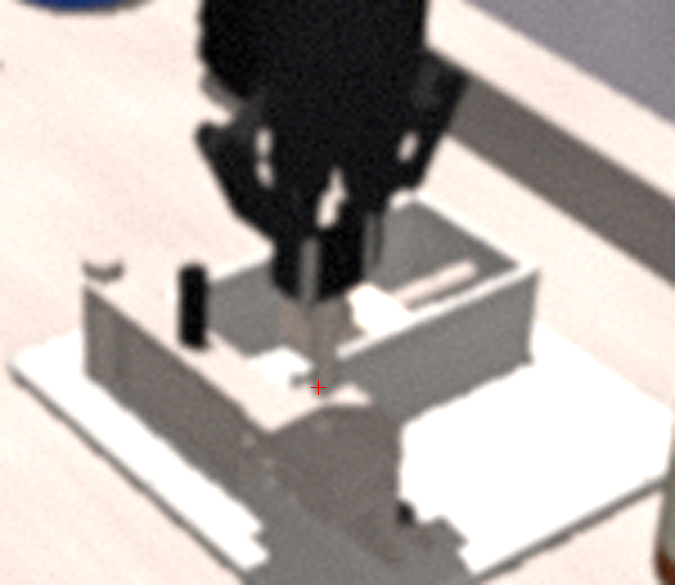

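Shaft visible hanging straight below the fingers, tip near (322,393), within 2 px of the prediction. I'll measure the shaft axis from the same camera.

Run:
```python
from h import *
n=load("side3");P=cloud(n);t=np.array([.5516,-.0275])
R=n["extrinsics"][:3,:3];cam=-R.T@n["extrinsics"][:3,3];print("cam",cam)
m0=np.hypot(P[...,0]-t[0],P[...,1]-t[1])<.03
for z0 in np.arange(.108,.175,.006):
    m=m0&(abs(P[...,2]-z0)<.003);v,u=np.nonzero(m)
    if len(u)<3: print(round(z0,3),len(u));continue
    q=ray(n,(u.min()+u.max())/2,v.mean(),z0) # approx
    p=P[m].mean(0);d=(p-cam)[:2];d/=np.hypot(*d)
    print(round(z0,3),len(u),u.min(),u.max(),"surf",(p[:2]*1000).round(1),"axis",((p[:2]+d*.0047)*1000).round(1))
s=load("side1");g=s["frame"].astype(int).sum(2)
print(g[260:273,328:350])
```

```text
cam [ 0.04775111 -0.67253971  0.71812252]
0.108 0
0.114 6 336 340 surf [548.7 -34.1] axis [551.6 -30.4]
0.12 9 336 340 surf [547.7 -34.6] axis [550.6 -30.9]
0.126 12 336 341 surf [548.  -35.1] axis [550.9 -31.4]
0.132 16 336 341 surf [548.5 -34.2] axis [551.4 -30.5]
0.138 13 336 341 surf [547.4 -35. ] axis [550.3 -31.3]
0.144 15 336 341 surf [547.9 -35.2] axis [550.8 -31.5]
0.15 13 336 341 surf [547.2 -34.7] axis [550.1 -31. ]
0.156 5 335 341 surf [543.5 -37.8] axis [546.4 -34.1]
0.162 41 333 345 surf [547.4 -38.3] axis [550.3 -34.6]
0.168 19 330 343 surf [545.9 -36.7] axis [548.8 -33. ]
0.174 34 329 349 surf [547.3 -39. ] axis [550.2 -35.3]
[[530 531 532 533 531 527 530 528 529 527 528 523 522 520 524 532 548 542
  544 534 522 470]
 [531 522 537 529 541 529 535 535 535 530 532 527 515 525 519 524 533 542
  544 540 539 524]
 [535 527 526 531 540 536 539 538 545 534 532 528 521 523 528 521 516 529
  528 542 535 534]
 [541 532 534 533 531 540 534 538 531 532 521 522 524 528 527 526 523 528
  525 528 527 534]
 [535 532 541 530 539 533 537 528 511 485 477 471 476 493 520 524 521 522
  530 528 528 522]
 [543 533 543 536 541 535 525 485 429 383 380 370 375 411 498 523 535 529
  526 529 521 530]
 [522 540 538 537 539 540 515 465 370 300 285 279 289 357 457 518 536 531
  525 528 525 527]
 [477 518 536 544 537 540 525 471 376 315 288 289 300 375 464 525 536 533
  535 532 530 525]
 [390 455 507 536 538 537 535 513 472 417 396 386 416 465 518 540 538 534
  533 526 529 528]
 [283 365 448 504 532 545 542 537 527 515 499 492 507 532 543 550 547 534
  530 532 530 532]
 [241 273 348 438 508 519 541 537 541 544 533 536 531 545 544 545 548 547
  539 533 534 537]
 [223 230 273 340 417 479 520 534 543 536 534 533 556 540 545 547 549 539
  540 542 540 534]
 [237 220 227 263 316 387 460 512 525 538 535 541 536 539 544 536 543 548
  553 544 541 537]]
```

>>> jog_arm(
  increments=[
    [1.5,4,8,0,0,0,1],
    [0,0,8,0,0,0,1],
    [0,0,6,0,0,0,1],
    [0,0,0,0,0,0,1],
    [0,0,0,0,0,0,1],
    [0,0,0,0,0,0,1],
  ],
)

```text
time_s: 9.9
tool_pos: [0.5563, -0.0259, 0.2218]
orientation: [-180.0, 0.0, 90.2]
wrist_force: [0.3, -0.1, -1.4]
gripper_width: 0.294
```

>>> jog_arm(
  increments=[
    [0,0,2,0,0,0,1],
    [0,0,2,0,0,0,1],
    [0,0,2,0,0,0,1],
    [0,0,0,0,0,0,1],
    [0,0,0,0,0,0,1],
  ],
)

```text
time_s: 10.32
tool_pos: [0.5563, -0.0256, 0.2158]
orientation: [-180.0, -0.0, 90.2]
wrist_force: [-0.3, -0.1, -0.2]
gripper_width: 0.293
```

>>> jog_arm(
  increments=[
    [0,0,1,0,0,0,1],
    [0,0,1,0,0,0,1],
    [0,0,0,0,0,0,1],
  ],
)

```text
time_s: 10.57
tool_pos: [0.5561, -0.0256, 0.2137]
orientation: [-180.0, -0.0, 90.2]
wrist_force: [-1.2, 0.6, -1.2]
gripper_width: 0.29
```

>>> jog_arm(
  increments=[
    [0,0,1,0,0,0,1],
    [0,0,1,0,0,0,1],
    [0,0,0,0,0,0,1],
  ],
)

```text
time_s: 10.82
tool_pos: [0.5559, -0.0256, 0.2115]
orientation: [-179.9, 0.0, 90.2]
wrist_force: [-0.9, -0.8, -1.2]
gripper_width: 0.299
```

>>> jog_arm(
  increments=[
    [0,0,1.5,0,0,0,1],
    [0,0,1.5,0,0,0,1],
    [0,0,0,0,0,0,1],
  ],
)

```text
time_s: 11.07
tool_pos: [0.5559, -0.0256, 0.2084]
orientation: [-179.9, 0.0, 90.2]
wrist_force: [-1.2, -0.5, -1.8]
gripper_width: 0.293
```

>>> jog_arm(
  increments=[
    [0,0,1,0,0,0,1],
    [0,0,1,0,0,0,1],
    [0,0,0,0,0,0,1],
  ],
)

```text
time_s: 11.32
tool_pos: [0.556, -0.0256, 0.2066]
orientation: [-179.9, -0.0, 90.2]
wrist_force: [-3.7, 0.2, -0.8]
gripper_width: 0.295
```

>>> jog_arm(
  increments=[
    [0,-0.7,1,0,0,0,1],
    [0,0,1,0,0,0,1],
    [0,0,0,0,0,0,1],
  ],
)

```text
time_s: 11.57
tool_pos: [0.5557, -0.0256, 0.2048]
orientation: [180.0, 0.0, 90.2]
wrist_force: [-2.3, 0.6, -1.4]
gripper_width: 0.294
```

>>> jog_arm(
  increments=[
    [0,0,1,0,0,0,1],
    [0,0,1,0,0,0,1],
    [0,0,0,0,0,0,1],
  ],
)

```text
time_s: 11.82
tool_pos: [0.5557, -0.0256, 0.2027]
orientation: [180.0, 0.0, 90.2]
wrist_force: [-2.2, 0.0, -0.9]
gripper_width: 0.293
```

>>> jog_arm(
  increments=[
    [0,0,1,0,0,0,1],
    [0,0,1,0,0,0,1],
    [0,0,0,0,0,0,1],
  ],
)

```text
time_s: 12.07
tool_pos: [0.5557, -0.0256, 0.2007]
orientation: [180.0, 0.0, 90.2]
wrist_force: [-2.4, -0.6, -1.3]
gripper_width: 0.29
```

>>> jog_arm(
  increments=[
    [0,-0.5,1,0,0,0,1],
    [0,0,1,0,0,0,1],
    [0,0,1,0,0,0,1],
    [0,0,0,0,0,0,1],
  ],
)

```text
time_s: 12.4
tool_pos: [0.5555, -0.0256, 0.1978]
orientation: [180.0, 0.0, 90.2]
wrist_force: [-1.1, -0.1, -1.0]
gripper_width: 0.289
```

>>> jog_arm(
  increments=[
    [0,0,1,0,0,0,1],
    [0,0,1,0,0,0,1],
    [0,0,1,0,0,0,1],
    [0,0,0,0,0,0,1],
  ],
)

```text
time_s: 12.73
tool_pos: [0.5554, -0.0256, 0.1948]
orientation: [180.0, 0.0, 90.2]
wrist_force: [0.2, 1.0, -1.4]
gripper_width: 0.293
```

>>> jog_arm(
  increments=[
    [0,0,1,0,0,0,1],
    [0,0,1,0,0,0,1],
    [0,0,1,0,0,0,1],
    [0,0,0,0,0,0,1],
  ],
)

```text
time_s: 13.07
tool_pos: [0.5553, -0.0256, 0.1918]
orientation: [180.0, 0.0, 90.2]
wrist_force: [0.5, 0.6, -1.3]
gripper_width: 0.296
```

>>> jog_arm(
  increments=[
    [0,0,2,0,0,0,1],
    [0,0,2,0,0,0,1],
    [0,0,2,0,0,0,1],
    [0,0,0,0,0,0,1],
  ],
)

```text
time_s: 13.4
tool_pos: [0.5551, -0.0256, 0.1855]
orientation: [-180.0, 0.0, 90.2]
wrist_force: [0.6, -0.8, -1.5]
gripper_width: 0.298
```

>>> jog_arm(
  increments=[
    [0,0,2,0,0,0,1],
    [0,0,2,0,0,0,1],
    [0,0,2,0,0,0,1],
    [0,0,0,0,0,0,1],
  ],
)

```text
time_s: 13.73
tool_pos: [0.555, -0.0256, 0.1795]
orientation: [-180.0, 0.0, 90.2]
wrist_force: [-0.4, 0.4, -1.1]
gripper_width: 0.295
```

>>> jog_arm(
  increments=[
    [0,0,1.5,0,0,0,1],
    [0,0,1.5,0,0,0,1],
    [0,0,1.5,0,0,0,1],
    [0,0,0,0,0,0,1],
  ],
)

```text
time_s: 14.07
tool_pos: [0.555, -0.0256, 0.1751]
orientation: [-180.0, 0.0, 90.2]
wrist_force: [-0.5, -0.6, -1.2]
gripper_width: 0.295
```

>>> jog_arm(
  increments=[
    [0,0,1,0,0,0,1],
    [0,0,1,0,0,0,1],
    [0,0,0,0,0,0,1],
  ],
)

```text
time_s: 14.32
tool_pos: [0.5551, -0.0256, 0.1732]
orientation: [-180.0, -0.0, 90.2]
wrist_force: [0.5, -0.1, -1.2]
gripper_width: 0.294
```

>>> jog_arm(
  increments=[
    [0,0,1,0,0,0,1],
    [0,0,0.5,0,0,0,1],
    [0,0,0,0,0,0,1],
  ],
)

```text
time_s: 14.57
tool_pos: [0.5553, -0.0257, 0.1721]
orientation: [180.0, -0.0, 90.2]
wrist_force: [-0.5, 0.6, 2.8]
gripper_width: 0.29
```

>>> jog_arm(
  increments=[
    [0,0,0.7,0,0,0,1],
    [0,0,0,0,0,0,1],
    [0,0,0,0,0,0,1],
  ],
)

```text
time_s: 14.82
tool_pos: [0.5554, -0.0257, 0.1718]
orientation: [180.0, -0.0, 90.2]
wrist_force: [-2.5, 0.3, 7.1]
gripper_width: 0.291
```

>>> jog_arm(
  increments=[
    [0,0,0.7,0,0,0,1],
    [0,0,0,0,0,0,1],
    [0,0,0,0,0,0,1],
  ],
)

```text
time_s: 15.07
tool_pos: [0.5554, -0.0258, 0.1716]
orientation: [180.0, -0.1, 90.2]
wrist_force: [-3.5, 0.1, 11.5]
gripper_width: 0.29
```

>>> jog_arm(
  increments=[
    [0,0,0,0,0,0,-0.4],
    [0,0,0,0,0,0,-0.4],
    [0,0,0,0,0,0,-0.4],
    [0,0,0,0,0,0,-1],
    [0,0,0,0,0,0,-1],
    [0,0,0,0,0,0,-1],
    [0,0,0,0,0,0,-1],
    [0,0,0,0,0,0,-1],
  ],
)

```text
time_s: 15.73
tool_pos: [0.5552, -0.0256, 0.1705]
orientation: [-180.0, 0.0, 90.2]
wrist_force: [-0.3, -0.7, -1.0]
gripper_width: 1.004
```

>>> jog_arm(
  increments=[
    [0,0,-10,0,0,0,-1],
    [0,0,-25,0,0,0,-1],
    [0,0,-30,0,0,0,-1],
    [0,0,-30,0,0,0,-1],
    [0,0,-30,0,0,0,-1],
    [-30,-20,0,0,0,0,-1],
    [-40,-20,0,0,0,0,-1],
    [-40,-10,0,0,0,0,-1],
    [-40,0,0,0,0,0,-1],
    [-40,0,0,0,0,0,-1],
    [0,0,0,0,0,0,-1],
    [0,0,0,0,0,0,-1],
  ],
)

```text
time_s: 16.73
tool_pos: [0.5062, -0.2162, 0.2964]
orientation: [180.0, 0.1, 89.8]
wrist_force: [0.9, 1.0, -0.5]
gripper_width: 0.995
```

Run:
```python
from station import arm
from h import *
s=arm.observe();print(s["wrist_force"],s["tool_pos"])
n=arm.grab_frame("side");np.savez("pics/side4.npz",**n);t=arm.grab_frame("top");np.savez("pics/top4.npz",**t)
A=cv2.resize(n["frame"][205:325,265:385,::-1],(600,600),interpolation=2)
B=cv2.resize(t["frame"][195:295,225:265+0+0+100,::-1],None,fx=2,fy=2,interpolation=2)
C=np.zeros((600,800,3),np.uint8);C[:,:600]=A;C[:200,600:]=B[:, :200]
cv2.imwrite("pics/g4.png",cv2.convertScaleAbs(C,alpha=1.4))
for f,nm in((n,"side"),(t,"top")):
    P=cloud(f);m=(np.hypot(P[...,0]-.555,P[...,1]+.029)<.025)&(P[...,2]>.1);z=P[m]
    print(nm,m.sum(),"zmax pct",np.percentile(z[:,2],[50,90,97]).round(4),z.mean(0).round(4))
P=cloud(t);m=(np.hypot(P[...,0]-.555,P[...,1]+.029)<.025)&(P[...,2]>.118)
c=max(cv2.findContours(m.astype(np.uint8),0,1)[0],key=cv2.contourArea)[:,0]
print(cv2.minAreaRect(np.array([ray(t,u,v,.132)[:2]*1000 for u,v in c],np.float32)))
```

```text
[ 0.93701113  0.99421093 -0.45478669] [ 0.50624385 -0.21622498  0.29639771]
side 241 zmax pct [0.1226 0.1316 0.1325] [ 0.5508 -0.0343  0.1212]
top 176 zmax pct [0.1301 0.1329 0.1343] [ 0.5536 -0.0271  0.1284]
((553.9508056640625, -26.893766403198242), (20.415977478027344, 34.92679214477539), 89.38999938964844)
```

View pics/g4.png

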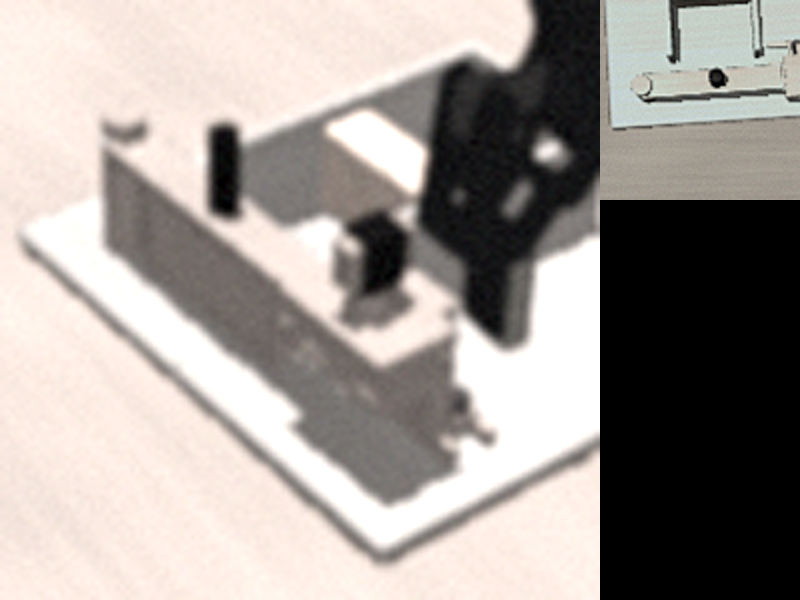

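The pin is seated: its top is at about 132 mm (expected 132), it measures about 35 mm across the buttons so they are out, and the gate is shut. The arm touches nothing. Handing in.

```bash
python3 -c "
from station import arm
print(arm.finish_job(), arm.observe()['time_s'])"
```

```text
the job is handed in; nothing more can be done
the job is handed in; nothing more can be done
```

The gate is shut, the ball-lock pin is seated through the clevis and gate, and the job is handed in after about 17 s on the robot's clock. I swung the gate to its stop (about 8 N), took the pin from the holder with its buttons squeezed, and found the hole by eye. The pin then slid down with under 4 N sideways. Its shoulder met the lug and was pressed with about 11.5 N before I let go.

**Last checks:**
- **Seating:** the top of the grip reads 132–133 mm high, against 132 mm expected.
- **Buttons:** they measure about 35 mm across, against 36 mm when fully out.
- **Gate:** it is in line with the clevis, and the arm is clear of everything.

**Disagreements and checks not made:**
- **Cameras:** the two views differed by 1–2 mm on the hole position, which the clearance absorbed.
- **Grip reading:** the gripper showed about 25 mm across the squeezed buttons, not the nominal 28 mm. It is probably scaling of the opening reading.
- **Lock:** I did not tug on the pin; locking is inferred from the buttons being out and the pin being fully seated.
- **Other things:** I did not check the plain pin and the other items again in a final picture, but the arm never worked near them except beside the plain pin while gripping.

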